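Turn the cell holder round in the spectrophotometer

ROBOT

A 6-joint arm with a two-finger parallel gripper is mounted at the origin on the work surface. World frame = base frame: x ahead of the robot, y to its left, z up, the work surface at z = 0. Lengths are in m, angles in rad, forces in N, time in s.
With the tool pointing down it reaches from about 0.375 to 0.9 m from the base axis. Payload 3.1 kg.
Tool frame: the origin (TCP) lies on the mounting face of the last link; the fingertips stand 173 mm ahead of it and the grasp point (between the pads) lies 155 mm ahead of it; z points along the fingers, y is the direction in which the jaws open and shut (so a half turn about z gives the same grasp; the last joint's range is limited). The gripper opens to 85 mm and grips with 20 to 120 N. Pads are 22 mm wide; open, the fingers measure 114 mm over their backs; the gripper's body (76 mm by 85 mm) begins 54 mm behind the grasp point. The pads swing forward as they close: fully open they stand 13 mm farther back than shut.
Start: joints at [1.004, 0.527, 1.433, -0, 1.181, -0.178], TCP at [0.237, 0.578, 0.405] pointing down, gripper open.
Joint ranges: [-3.08, 3.08], [-0.75, 2.2], [0.22, 2.44], [-1.43, 4.57], [0, 2.65], [-2.85, 2.85]. Speed limits (rad/s): [2.79, 2.79, 3.14, 3.14, 3.14, 3.14].

INTERFACE

Orientations are given as a unit quaternion [x, y, z, w].
In Python, from station import monitor, cams, ticket gives the robot as it stands. The module is installed in compiled form; this text tells all that it offers.
- The arm moves only by the tool drive_tool, never from a script. Its argument "moves" is a list of rows, each a list of 7 numbers: the shift along the tool's x, y, z in m, then the turn, a rotation vector about the tool's x, y, z in degrees, then the closure, from 0 (fully open) to 1 (shut). A call has 1 to 5 rows; each row is the pose to reach, as a shift and turn from the pose commanded when the call began, along the tool's axes at that moment; what a row does not reach only later rows make up. A row lasts 1/8 s, in which the tool goes at most 62.5 mm and 10.7 degrees, less where a joint would pass 70% of its speed; a pose out of reach is approached as far as the arm can. A call with a gripper value outside its range is refused whole. The fingers move at their own pace and stop on an object; the grip force is fixed at half the most. Time passes only in rows, so rows that repeat a pose let the fingers close. It gives the time, the measured TCP pose, the force and the opening at its end, in the units of the state.
- monitor.sense(): the state, without advancing time (a new reading comes with each control period).
- cams.snapshot(name): name is "scene" or "top"; returns the picture (400x640x3 uint8, red, green, blue); there is no depth.
- cams.get_calibration(name): a dict with "fx", "fy", "cx", "cy" (pixels), "R" (3x3) and "t" (3): a world point X has camera coordinates R X + t. Camera axes: x right, y down, z forward; pixel columns grow to the right and rows downward; lengths in m; the calibration is good to about 2 mm. A picture is of the moment at which its call begins. get_calibration takes no time and is no camera call.
- ticket.sign_off(): hands the job in, once; it reports no verdict.
The state is a dict: "clock": time; "joint_pos": joint angles; "joint_velocities": joint speeds; "joint_torque": joint torques, N m; "tool_pos": TCP position; "orientation": TCP orientation; "ft_force": force on the tool from outside, world axes, zero at the start; "moment": the same for the moment, N m; "finger_gap": finger opening in m.
Only numpy, scipy, OpenCV 4.12 (cv2) and the standard library are available. Lean on these libraries where they do the work, as an engineer would, in place of code of your own. Each camera call takes 0.05 s, during which the arm holds its last target. There are 200 camera calls.

TASK

The four-cell holder has been put into the spectrophotometer back to front. Lift the sample compartment lid by its bar until it rests back on its stop, then lift the holder out, turn it end for end so that its finger tab points to the front of the instrument (away from the lid's hinge), and set it back in its slot, upright and fully home, without dropping it. Leave the lid open for loading the cells, and do not disturb the other things on the bench and on the instrument.

Things in the scene. Friction and masses are not known exactly. Their poses are not given: they have to be found in the camera images.
- spectro: Bench spectrophotometer, fixed, cream case 150 mm high with a flat top; place and yaw vary. Origin on the bench, under the middle of the sample compartment. x points from its front (sloped console, robot side) to its back, y to its left. Case: x -140 to +235, y -105 to +360 mm. Compartment: open-topped black well under the lid, x -78 to +78, y -71 to +71 mm, rim at z 150 mm.
- slot (a point): Middle of the compartment's floor, z 85 mm, axes as the instrument's. The slot is two steel end saddles, from |x| 34 to 58 mm, walls 11 mm high with flared lips above, to 20 mm; between them (68 mm) the sides are open to the floor, for fingers. Opening 106 mm long (x), 28 mm wide (y): 3 and 2 mm play on each side of the holder, either way round. The compartment is 65 mm deep from the rim.
- lid (a joint): Angle of the grey compartment lid: 0 shut, growing as it is lifted, 1.8 rad at its stop, leaning back past upright. Plate 166 mm (x) by 160 mm, 8 mm thick, about 0.25 kg, hinged on its back edge. It falls shut by its weight until upright (1.57 rad); past that it falls back on its stop and rests there.
- lid_hinge (a point): Middle of the lid's hinge line, 85 mm behind the compartment's middle, 150 mm above the bench. The hinge line lies along the instrument's y. The point's axes turn with the lid; shut, they are the instrument's.
- lid_bar (a point): Middle of the black round bar handle on top of the lid near its front edge: 12 mm thick, along y, 84 mm between its two posts, 28 mm of free space between bar and lid. 135 mm in front of the hinge line and 42 mm above it when shut. The bar can roll between finger pads that pinch it from front and back while the lid swings.
- holder_mid (a point): Centre (half-way up) of the loose four-cell holder: plain aluminium block 100 mm long (its x), 24 mm wide (y), 50 mm high, about 0.2 kg, four empty 13 mm square wells in its top, a finger tab on its +x end. Home in the slot, its underside is on the slot's floor, its top 15 mm below the rim. At the start it is in the slot, tab to the back (hinge side), under the shut lid.
- holder_tab (a point): Middle of the holder's finger tab: a flat tongue 18 mm wide, 4 mm thick, standing 16 mm out of one end, flush with the top; 58 mm from the holder's middle along its x, 23 mm above its centre. The other end is plain. Points to the instrument's front (-x) when the holder is the right way round.
- single: Bystander: spare single-cell holder, aluminium block 34 x 24 x 50 mm with one well, on the bench to the right of the instrument. Origin under its centre.
- cell_rack: Bystander: white rack 120 x 46 mm with three capped glass cells in it, 58 mm high, on the bench to the right of the instrument. Origin under its centre.
- cell_case: Bystander: closed black and grey cell case 75 x 120 x 36 mm, lying on top of the instrument to the left of the compartment. Origin under its centre.
- beaker: Bystander: empty glass beaker, 84 mm wide, 115 mm high. Origin under its centre.
- amber: Bystander: amber bottle, 70 mm wide, 150 mm high. Origin under its centre.
- hdpe: Bystander: white plastic bottle with a blue cap, 76 mm wide, 170 mm high. Origin under its centre.
- wash: Bystander: white wash bottle with a bent spout, 68 mm wide, 205 mm high, to the left. Origin under its centre.

How it is judged:
By the outcome, as a careful person would: the job done as asked, in the order asked, and still so for the second after the job is handed in, with the robot touching nothing.
It also fails if it takes over 69 s, if anything falls off the work surface, if the arm or the gripper's body presses on something with over 40 N, if the wrist force passes 120 N, or if a joint passes its speed limit or range.

## Working session

There is one attempt and no reset: what is moved stays moved. The work goes in short steps, Python scripts to look and compute and a tool call to move; the robot and the scene stay as the last step left them, time stands still between calls to the robot, and variables do not carry over. Pictures are saved under pics/ and viewed, about 8 in all and at most 12, crops included, and the job is handed in when it is done.

Besides the shell and the picture viewer there is one more tool, called after "Request:" by a JSON object that holds its "method" and its "body", one argument or row to a line. drive_tool: Moves the arm, as the interface text tells. Its arguments: {"type":"object","properties":{"moves":{"type":"array","items":{"type":"array","items":{"type":"number"}}}},"required":["moves"]}

```bash
mkdir -p pics; python3 - <<'E'
from station import monitor,cams
import cv2,json
for n in("scene","top"):
    cv2.imwrite(f"pics/{n}0.png",cams.snapshot(n)[:,:,::-1]); c=cams.get_calibration(n); print(n,c)
print(monitor.sense())
E
```

```text
scene {'fx': 513.756280181845, 'fy': 513.756280181845, 'cx': 314.85719725311026, 'cy': 198.40689331632962, 'R': array([[ 0.58162561,  0.81342627, -0.00702539],
       [ 0.68096403, -0.49159885, -0.54278776],
       [-0.44497149,  0.31091523, -0.83984051]]), 't': array([-0.29534736, -0.29013275,  1.93978008])}
top {'fx': 408.4571447047069, 'fy': 408.4571447047069, 'cx': 318.931175592122, 'cy': 204.13420005455714, 'R': array([[-0.02900783, -0.99929011, -0.02403787],
       [-0.98967816,  0.03208855, -0.13966912],
       [ 0.14034131,  0.01973826, -0.98990642]]), 't': array([0.02034737, 0.53370335, 1.58502027])}
{'clock': 0.1, 'joint_pos': array([ 1.00347888e+00,  5.28385845e-01,  1.43378606e+00, -1.11829492e-05,
        1.18144330e+00, -1.78489958e-01]), 'joint_velocities': array([-0.00061174, -0.00081717, -0.00496186, -0.00194893,  0.00273205,
       -0.00125874]), 'joint_torque': array([ 8.13702773e-04, -4.43298519e+01, -1.78587681e+01, -1.84797691e-04,
        3.88796150e-03,  5.49274930e-06]), 'tool_pos': array([0.23673465, 0.57808748, 0.4038196 ]), 'orientation': array([ 1.93189169e-01,  9.81161007e-01, -9.43655840e-04, -3.63612778e-04]), 'ft_force': array([-0.2627993 , -0.65738157, -0.60304078]), 'moment': array([-0.00075493,  0.00624447, -0.0293974 ]), 'finger_gap': 0.0854754829569958}
```

View pics/top0.png

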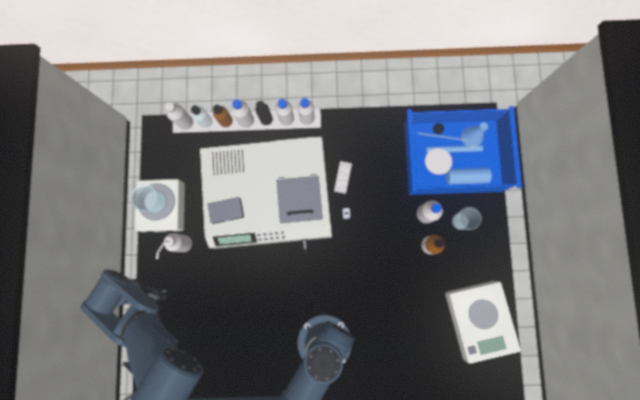

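View pics/scene0.png

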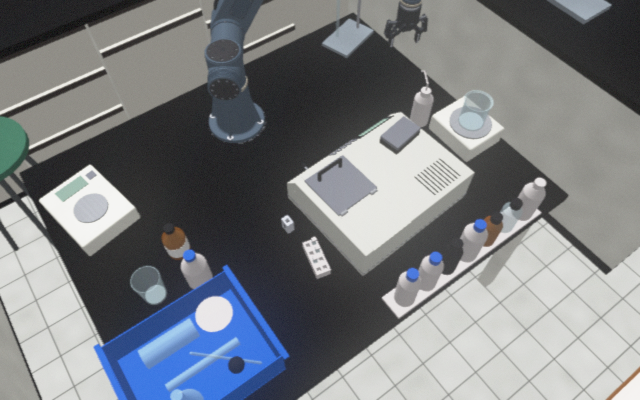

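```bash
python3 - <<'E'
import cv2
a=cv2.imread("pics/top0.png")[130:260,190:350]; cv2.imwrite("pics/t1.png",cv2.resize(a,None,fx=4.6,fy=4.6,interpolation=cv2.INTER_CUBIC))
a=cv2.imread("pics/scene0.png")[105:275,280:480]; cv2.imwrite("pics/s1.png",cv2.resize(a,None,fx=3.5,fy=3.5,interpolation=cv2.INTER_CUBIC))
E
```

```text
(no output)
```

View pics/t1.png

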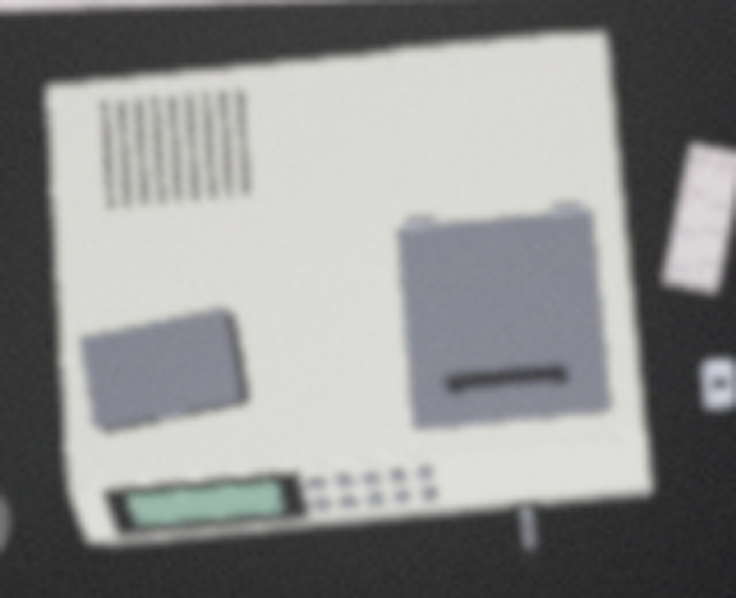

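View pics/s1.png

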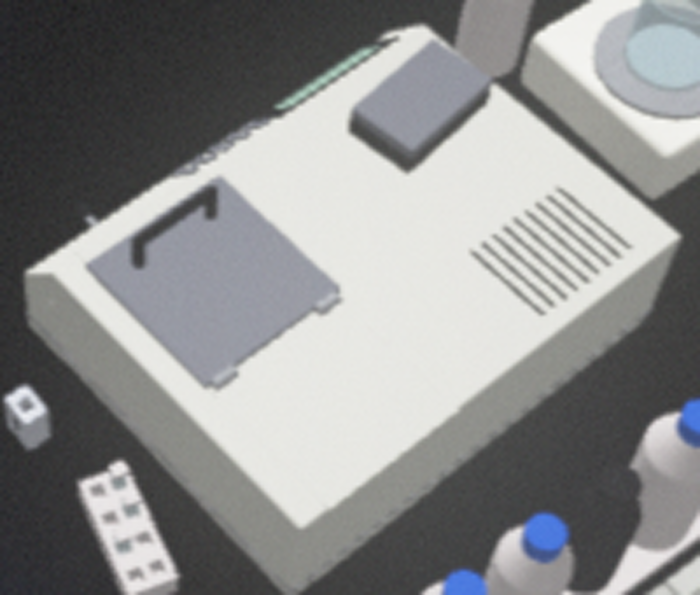

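```bash
cat >h.py <<'E'
import numpy as np
from station import monitor,cams
from scipy.optimize import least_squares
from scipy.spatial.transform import Rotation as Ro
C={n:cams.get_calibration(n) for n in("scene","top")}
def proj(n,X):
    c=C[n]; p=np.atleast_2d(X)@c["R"].T+c["t"]; return p[:,:2]/p[:,2:]*[c["fx"],c["fy"]]+[c["cx"],c["cy"]]
def W(p,L):  # p = x,y,yaw ; L local
    L=np.atleast_2d(L); c,s=np.cos(p[2]),np.sin(p[2])
    return np.c_[p[0]+c*L[:,0]-s*L[:,1],p[1]+s*L[:,0]+c*L[:,1],L[:,2]]
E
python3 - <<'E'
from h import *
L=np.array([[.235,-.105,.15],[.235,.36,.15],[-.081,.08,.158],[-.081,-.08,.158],[.085,-.08,.158],[.085,.08,.158],[-.05,0,.195]])
T=(np.array([[608,31],[45,85],[414,427],[610,409],[592,210],[399,230],[507,377]])+.5)/4.6-.5+[190,130]
S=(np.array([[300,527],[681,237],[219,179],[88,266],[210,387],[340,291],[175,215]])+.5)/3.5-.5+[280,105]
def f(p,w="b"):
    X=W(p,L); r=[]
    if w!="s": r.append((proj("top",X)-T))
    if w!="t": r.append((proj("scene",X)-S))
    return np.concatenate(r).ravel()
for w in "bts":
    r=least_squares(f,[.5,0,0],args=(w,),loss="soft_l1"); print(w,r.x.round(4),r.fun.round(1))
    if w=="b": p=r.x
print(f(p).reshape(-1,2).round(1).tolist())
E
```

```text
b [0.5374 0.0745 0.0651] [-0.4 -0.5  0.  -0.2 -0.4  0.8  0.5  0.5  0.1 -0.6 -0.7 -0.7 -0.4 -0.1
  0.2  1.5  0.5 -0.1 -0.2 -1.5 -1.7 -0.3 -1.7  0.4  0.5 -0.5 -0.2  0.2]
t [0.5368 0.0738 0.0648] [-0.2 -0.4  0.2 -0.1 -0.2  0.9  0.7  0.6  0.3 -0.4 -0.6 -0.6 -0.2  0.1]
s [0.5378 0.0751 0.0654] [ 0.5  1.5  0.7 -0.2  0.  -1.5 -1.4 -0.3 -1.5  0.4  0.8 -0.5 -0.   0.1]
[[-0.4, -0.5], [0.0, -0.2], [-0.4, 0.8], [0.5, 0.5], [0.1, -0.6], [-0.7, -0.7], [-0.4, -0.1], [0.2, 1.5], [0.5, -0.1], [-0.2, -1.5], [-1.7, -0.3], [-1.7, 0.4], [0.5, -0.5], [-0.2, 0.2]]
```

```bash
cat >>h.py <<'E'
P=np.array([.5373,.0744,.0651])
def pose(loc,psi=0,al=0):  # grasp point in instrument axes -> TCP pose
    a=np.radians(psi)
    R0=np.array([[-np.sin(a),np.cos(a),0],[np.cos(a),np.sin(a),0],[0,0,-1]])
    R=Ro.from_euler("z",P[2])*Ro.from_euler("y",al,degrees=True)*Ro.from_matrix(R0)
    return W(P,loc)[0]-R.apply([0,0,.155]),R
def now():
    s=monitor.sense(); return s["tool_pos"],Ro.from_quat(s["orientation"])
def rel(poses,cl,start=None):   # rows vs. start pose, grouped by 5 (each group from the last of the previous)
    p0,R0=start or now(); out=[]
    for i,(p,R) in enumerate(poses):
        if i%5==0 and i: p0,R0=poses[i-1]
        out.append([*(R0.inv().apply(p-p0)).round(3),*(R0.inv()*R).as_rotvec(degrees=True).round(1),cl])
        if i%5==0: print("--")
        print([float(v) for v in out[-1]])
def line(a,b,n):
    from scipy.spatial.transform import Slerp
    s=Slerp([0,1],Ro.concatenate([a[1],b[1]])); return [(a[0]+(b[0]-a[0])*k/n,s(k/n)) for k in range(1,n+1)]
E
python3 - <<'E'
from h import *
a=pose([-.05,0,.29]); rel(line(now(),a,12)+[a]*3,0)
E
```

```text
--
[-0.035, -0.031, -0.003, -0.0, 0.0, 5.3, 0.0]
[-0.071, -0.062, -0.007, -0.0, 0.0, 10.7, 0.0]
[-0.106, -0.094, -0.01, -0.0, 0.0, 16.0, 0.0]
[-0.141, -0.125, -0.014, -0.0, 0.0, 21.3, 0.0]
[-0.177, -0.156, -0.017, -0.0, 0.0, 26.7, 0.0]
--
[-0.046, -0.012, -0.003, -0.0, 0.0, 5.3, 0.0]
[-0.091, -0.024, -0.007, -0.0, 0.0, 10.7, 0.0]
[-0.137, -0.036, -0.01, -0.0, 0.0, 16.0, 0.0]
[-0.182, -0.048, -0.014, -0.0, 0.0, 21.3, 0.0]
[-0.228, -0.06, -0.017, -0.0, 0.0, 26.7, 0.0]
--
[-0.046, 0.01, -0.003, -0.0, 0.0, 5.3, 0.0]
[-0.092, 0.019, -0.007, -0.0, 0.0, 10.7, 0.0]
[-0.092, 0.019, -0.007, -0.0, 0.0, 10.7, 0.0]
[-0.092, 0.019, -0.007, -0.0, 0.0, 10.7, 0.0]
[-0.092, 0.019, -0.007, -0.0, 0.0, 10.7, 0.0]
```

Request:
{"method": "drive_tool", "body": {
  "moves": [
    [-0.035, -0.031, -0.013, 0, 0, 5.3, 0],
    [-0.071, -0.062, -0.017, 0, 0, 10.7, 0],
    [-0.106, -0.094, -0.017, 0, 0, 16, 0],
    [-0.141, -0.125, -0.017, 0, 0, 21.3, 0],
    [-0.177, -0.156, -0.017, 0, 0, 26.7, 0]
  ]
}}

```text
clock: 0.72
tool_pos: [0.3418, 0.3655, 0.4215]
orientation: [0.416, 0.909, -0.0, -0.0]
ft_force: [0.8, 0.2, -0.2]
finger_gap: 0.0855
```

Request:
{"method": "drive_tool", "body": {
  "moves": [
    [-0.046, -0.012, -0.003, 0, 0, 5.3, 0],
    [-0.091, -0.024, -0.007, 0, 0, 10.7, 0],
    [-0.137, -0.036, -0.01, 0, 0, 16, 0],
    [-0.182, -0.048, -0.014, 0, 0, 21.3, 0],
    [-0.228, -0.06, -0.017, 0, 0, 26.7, 0]
  ]
}}

```text
clock: 1.35
tool_pos: [0.4463, 0.1541, 0.4387]
orientation: [0.615, 0.789, -0.0, -0.0]
ft_force: [0.7, 0.5, -0.6]
finger_gap: 0.0857
```

Request:
{"method": "drive_tool", "body": {
  "moves": [
    [-0.046, 0.01, -0.003, 0, 0, 5.3, 0],
    [-0.092, 0.019, -0.007, 0, 0, 10.7, 0],
    [-0.092, 0.019, -0.007, 0, 0, 10.7, 0],
    [-0.092, 0.019, -0.007, 0, 0, 10.7, 0]
  ]
}}

```text
clock: 1.85
tool_pos: [0.4866, 0.0712, 0.4452]
orientation: [0.684, 0.729, -0.0, -0.001]
ft_force: [0.6, -0.1, 0.3]
finger_gap: 0.0852
```

```bash
python3 - <<'E'
from h import *
s=monitor.sense();print(s["clock"],s["joint_pos"].round(3),s["ft_force"].round(1))
p,R=now();print(p,pose([-.05,0,.29])[0],(pose([-.05,0,.29])[1].inv()*R).as_rotvec(degrees=True))
b=pose([-.05,0,.195]);rel(line(now(),b,4),0.5)
E
```

```text
1.85 [-8.300e-02  2.960e-01  1.708e+00  1.000e-03  1.139e+00 -1.460e-01] [ 0.6 -0.1  0.3]
[0.48659159 0.07118702 0.44521539] [0.48740591 0.0711473  0.445     ] [0.10132562 0.04480293 0.11484233]
--
[-0.0, 0.0, 0.024, -0.0, -0.0, -0.0, 0.5]
[-0.0, 0.0, 0.048, -0.1, -0.0, -0.1, 0.5]
[-0.0, 0.001, 0.071, -0.1, -0.0, -0.1, 0.5]
[-0.0, 0.001, 0.095, -0.1, -0.0, -0.1, 0.5]
```

Request:
{"method": "drive_tool", "body": {
  "moves": [
    [0, 0, 0.024, 0, 0, 0, 0.3],
    [0, 0, 0.048, 0, 0, 0, 0.3],
    [0, 0.001, 0.071, 0, 0, 0, 0.3],
    [0, 0.001, 0.095, 0, 0, 0, 0.3],
    [0, 0.001, 0.095, 0, 0, 0, 0.3]
  ]
}}

```text
clock: 2.48
tool_pos: [0.4866, 0.0725, 0.3492]
orientation: [0.684, 0.73, -0.002, -0.002]
ft_force: [-0.2, 1.0, 0.6]
finger_gap: 0.0597
```

Request:
{"method": "drive_tool", "body": {
  "moves": [
    [0, 0, 0, 0, 0, 0, 0.6],
    [0, 0, 0, 0, 0, 0, 0.8],
    [0, 0, 0, 0, 0, 0, 1],
    [0, 0, 0, 0, 0, 0, 1],
    [0, 0, 0, 0, 0, 0, 1]
  ]
}}

```text
clock: 3.1
tool_pos: [0.4883, 0.0712, 0.3517]
orientation: [0.684, 0.729, 0.001, 0.001]
ft_force: [-1.0, 0.5, 6.9]
finger_gap: 0.0101
```

```bash
python3 - <<'E'
from h import *
import cv2
s=monitor.sense();print(s["clock"],s["ft_force"].round(1),s["moment"].round(2),s["finger_gap"],now()[0]-pose([-.05,0,.195])[0])
a=cams.snapshot("scene")[105:275,240:480,::-1]
cv2.imwrite("pics/s2.png",cv2.resize(a,None,fx=3,fy=3,interpolation=cv2.INTER_CUBIC))
E
```

```text
3.1 [-1.   0.5  6.9] [0.15 0.1  0.03] 0.010056288989351098 [8.60549531e-04 5.24365161e-05 1.73695739e-03]
```

View pics/s2.png

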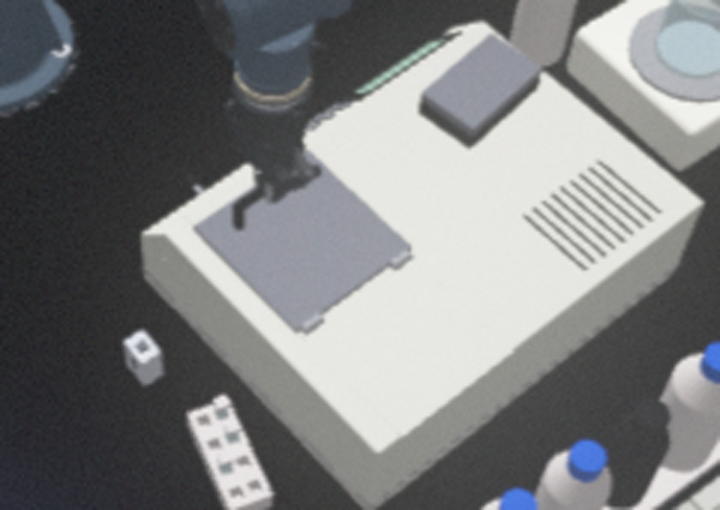

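```bash
cat >>h.py <<'E'
def lidpose(th,al,off=.0045,r=.1414):
    f=.302+th; a=np.radians(al)
    return pose([.085-r*np.cos(f)+off*np.sin(a),0,.15+r*np.sin(f)+off*np.cos(a)],0,al)
E
python3 - <<'E'
from h import *
th=np.linspace(0,1.77,21)[1:]
rel([lidpose(t,25*t/1.77) for t in th],1)
E
```

```text
--
[-0.0, 0.007, -0.012, 1.3, -0.0, -0.1, 1.0]
[0.0, 0.016, -0.023, 2.6, -0.0, -0.1, 1.0]
[0.0, 0.025, -0.033, 3.8, -0.0, -0.1, 1.0]
[0.0, 0.036, -0.043, 5.1, -0.0, -0.1, 1.0]
[0.0, 0.048, -0.053, 6.3, -0.0, -0.1, 1.0]
--
[0.0, 0.011, -0.01, 1.2, -0.0, 0.0, 1.0]
[0.0, 0.024, -0.019, 2.5, 0.0, 0.0, 1.0]
[0.0, 0.036, -0.027, 3.7, 0.0, 0.0, 1.0]
[-0.0, 0.05, -0.034, 5.0, 0.0, 0.0, 1.0]
[0.0, 0.064, -0.04, 6.3, 0.0, 0.0, 1.0]
--
[-0.0, 0.014, -0.007, 1.2, 0.0, -0.0, 1.0]
[-0.0, 0.029, -0.012, 2.5, -0.0, -0.0, 1.0]
[-0.0, 0.044, -0.017, 3.7, -0.0, -0.0, 1.0]
[-0.0, 0.059, -0.02, 5.0, 0.0, 0.0, 1.0]
[-0.0, 0.075, -0.022, 6.3, 0.0, -0.0, 1.0]
--
[-0.0, 0.016, -0.003, 1.2, 0.0, 0.0, 1.0]
[-0.0, 0.032, -0.004, 2.5, 0.0, 0.0, 1.0]
[-0.0, 0.048, -0.005, 3.7, -0.0, 0.0, 1.0]
[-0.0, 0.063, -0.004, 5.0, 0.0, 0.0, 1.0]
[-0.0, 0.079, -0.002, 6.2, 0.0, 0.0, 1.0]
```

Request:
{"method": "drive_tool", "body": {
  "moves": [
    [0, 0.007, -0.012, 1.3, 0, 0, 1],
    [0, 0.016, -0.023, 2.6, 0, 0, 1],
    [0, 0.025, -0.033, 3.8, 0, 0, 1],
    [0, 0.036, -0.043, 5.1, 0, 0, 1],
    [0, 0.048, -0.053, 6.3, 0, 0, 1]
  ]
}}

```text
clock: 3.78
tool_pos: [0.5351, 0.0742, 0.4026]
orientation: [0.683, 0.728, -0.042, -0.04]
ft_force: [-1.5, -0.7, -4.0]
finger_gap: 0.0101
```

```bash
python3 - <<'E'
from h import *
s=monitor.sense();print(s["clock"],s["ft_force"].round(1),s["moment"].round(2),s["finger_gap"],s["joint_pos"].round(2))
th=np.linspace(0,1.77,21)[1:]
l=[lidpose(t,25*t/1.77) for t in th]
print(now()[0]-l[4][0])
E
```

```text
3.775 [-1.5 -0.7 -4. ] [-0.07  0.19  0.03] 0.010136633983401784 [-0.07  0.44  1.61 -0.02  1.21 -0.12]
[-0.00062008 -0.00012808 -0.00176836]
```

Request:
{"method": "drive_tool", "body": {
  "moves": [
    [0, 0.012, -0.01, 1.2, 0, 0, 1],
    [0, 0.024, -0.019, 2.5, 0, 0, 1],
    [0, 0.036, -0.027, 3.7, 0, 0, 1],
    [0, 0.05, -0.034, 5, 0, 0, 1],
    [0, 0.064, -0.04, 6.3, 0, 0, 1]
  ]
}}

```text
clock: 4.4
tool_pos: [0.6014, 0.0785, 0.4366]
orientation: [0.68, 0.724, -0.085, -0.08]
ft_force: [-7.4, -0.6, 6.2]
finger_gap: 0.0096
```

Request:
{"method": "drive_tool", "body": {
  "moves": [
    [0, 0.014, -0.007, 1.2, 0, 0, 1],
    [0, 0.029, -0.012, 2.5, 0, 0, 1],
    [0, 0.044, -0.017, 3.7, 0, 0, 1],
    [0, 0.059, -0.02, 5, 0, 0, 1],
    [0, 0.075, -0.022, 6.3, 0, 0, 1]
  ]
}}

```text
clock: 5.03
tool_pos: [0.6812, 0.0836, 0.4462]
orientation: [0.675, 0.719, -0.12, -0.113]
ft_force: [-2.9, 0.5, 15.4]
finger_gap: 0.01
```

```bash
python3 - <<'E'
from h import *
s=monitor.sense();print(s["clock"],s["ft_force"].round(1),s["moment"].round(2),s["finger_gap"],s["joint_pos"].round(2))
th=np.linspace(0,1.77,21)[1:]
l=[lidpose(t,25*t/1.77) for t in th]
print(now()[0]-l[14][0]); rel(l[15:],1)
E
```

```text
5.025 [-2.9  0.5 15.4] [ 0.03  1.51 -0.05] 0.00998105367767441 [-0.03  0.64  1.11 -0.03  1.72 -0.1 ]
[-0.00039046 -0.00020159  0.00396435]
--
[0.0, 0.017, 0.001, 1.0, -0.0, -0.1, 1.0]
[0.0, 0.033, -0.001, 2.3, -0.0, -0.1, 1.0]
[0.0, 0.049, -0.001, 3.5, -0.0, -0.1, 1.0]
[0.0, 0.065, -0.001, 4.8, -0.0, -0.1, 1.0]
[0.0, 0.081, 0.001, 6.0, -0.0, -0.1, 1.0]
```

```bash
python3 - <<'E'
from h import *
import cv2
a=cams.snapshot("scene")[65:235,280:480,::-1]
cv2.imwrite("pics/s3.png",cv2.resize(a,None,fx=3.5,fy=3.5,interpolation=cv2.INTER_CUBIC))
E
```

```text
(no output)
```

View pics/s3.png

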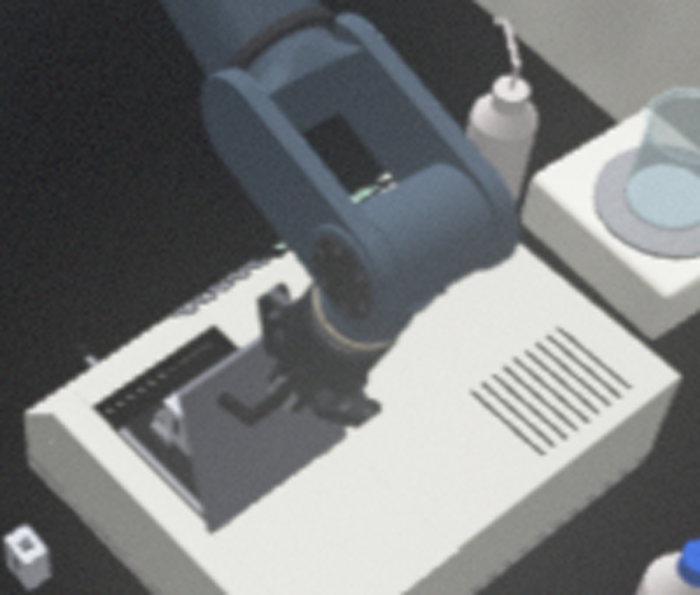

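Request:
{"method": "drive_tool", "body": {
  "moves": [
    [0, 0.017, -0.006, 1.2, 0, 0, 1],
    [0, 0.033, -0.008, 2.5, 0, 0, 1],
    [0, 0.048, -0.009, 3.7, 0, 0, 1]
  ]
}}

```text
clock: 5.45
tool_pos: [0.7296, 0.0867, 0.4367]
orientation: [0.671, 0.715, -0.144, -0.135]
ft_force: [-2.5, 1.3, 7.1]
finger_gap: 0.0093
```

```bash
python3 - <<'E'
from h import *
s=monitor.sense();print(s["clock"],s["ft_force"].round(1),s["moment"].round(2),s["finger_gap"],s["joint_pos"].round(2))
th=np.linspace(0,1.77,21)[1:]
l=[lidpose(t,25*t/1.77) for t in th]
print(now()[0]-l[17][0]); rel(l[18:]+[lidpose(1.8,25)],1)
E
```

```text
5.45 [-2.5  1.3  7.1] [ 0.03  1.29 -0.08] 0.00932688175824501 [-0.03  0.74  0.94 -0.04  1.86 -0.09]
[ 0.00165    -0.00016203  0.00532714]
--
[0.0, 0.017, 0.005, 1.0, -0.1, -0.1, 1.0]
[0.0, 0.033, 0.006, 2.2, -0.1, -0.1, 1.0]
[0.0, 0.037, 0.007, 2.2, -0.1, -0.1, 1.0]
```

Request:
{"method": "drive_tool", "body": {
  "moves": [
    [0, 0.016, -0.001, 1.2, 0, 0, 1],
    [0, 0.031, 0.001, 2.4, 0, 0, 1],
    [0, 0.031, 0.001, 2.4, 0, 0, 1]
  ]
}}

```text
clock: 5.82
tool_pos: [0.7591, 0.0884, 0.424]
orientation: [0.668, 0.712, -0.156, -0.147]
ft_force: [2.9, 1.8, 8.2]
finger_gap: 0.0094
```

```bash
python3 - <<'E'
from h import *
import cv2
s=monitor.sense();print(s["clock"],s["ft_force"].round(1),s["moment"].round(2),s["finger_gap"],s["joint_pos"].round(2))
print(now()[0]-lidpose(1.77,25)[0])
a=cams.snapshot("scene")[65:235,280:480,::-1]
cv2.imwrite("pics/s4.png",cv2.resize(a,None,fx=3.5,fy=3.5,interpolation=cv2.INTER_CUBIC))
E
```

```text
5.825 [2.9 1.8 8.2] [0.19 0.34 0.  ] 0.009394352588274113 [-0.02  0.81  0.84 -0.04  1.93 -0.09]
[ 0.00192125 -0.00030099  0.00542992]
```

View pics/s4.png

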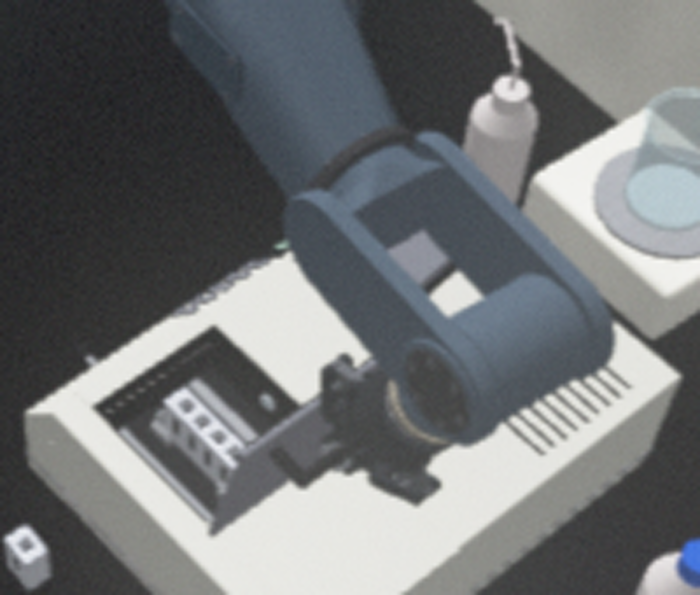

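Request:
{"method": "drive_tool", "body": {
  "moves": [
    [0, 0.001, 0, 0, 0, 0, 0.74],
    [0, 0.001, 0, 0, 0, 0, 0.74],
    [0, 0.001, 0, 0, 0, 0, 0.74],
    [0, 0.002, -0.001, 0, 0, 0, 0.74]
  ]
}}

```text
clock: 6.38
tool_pos: [0.7603, 0.0883, 0.4213]
orientation: [0.668, 0.712, -0.158, -0.149]
ft_force: [-0.1, 0.0, -0.1]
finger_gap: 0.0222
```

```bash
python3 - <<'E'
from h import *
s=monitor.sense();print(s["clock"],s["ft_force"].round(1),s["moment"].round(2),s["finger_gap"])
E
```

```text
6.375 [-0.1  0.  -0.1] [-0.01 -0.18 -0.02] 0.02223986109620769
```

```bash
python3 - <<'E'
from h import *
p,R=now()
w=(p-R.apply([0,0,.13]),R)
b=pose([0,0,.365],90); c=pose([0,0,.20],90)
rel(line((p,R),w,5)+line(w,b,10)+line(b,c,5),0)
E
```

```text
--
[-0.0, 0.0, -0.026, 0.0, 0.0, 0.0, 0.0]
[0.0, -0.0, -0.052, 0.0, 0.0, 0.0, 0.0]
[-0.0, -0.0, -0.078, 0.0, 0.0, 0.0, 0.0]
[0.0, -0.0, -0.104, 0.0, 0.0, 0.0, 0.0]
[0.0, -0.0, -0.13, 0.0, 0.0, 0.0, 0.0]
--
[0.0, -0.024, 0.014, -2.0, -2.0, -8.9, 0.0]
[0.0, -0.049, 0.027, -3.9, -3.9, -17.7, 0.0]
[0.0, -0.073, 0.041, -5.9, -5.9, -26.6, 0.0]
[0.0, -0.098, 0.054, -7.9, -7.9, -35.4, 0.0]
[0.0, -0.122, 0.068, -9.8, -9.8, -44.3, 0.0]
--
[0.019, -0.018, 0.008, -2.0, -2.0, -8.9, 0.0]
[0.039, -0.037, 0.016, -3.9, -3.9, -17.7, 0.0]
[0.058, -0.055, 0.024, -5.9, -5.9, -26.6, 0.0]
[0.078, -0.074, 0.031, -7.9, -7.9, -35.4, 0.0]
[0.097, -0.092, 0.039, -9.8, -9.8, -44.3, 0.0]
--
[0.0, -0.0, 0.033, 0.0, 0.0, 0.0, 0.0]
[0.0, -0.0, 0.066, 0.0, 0.0, 0.0, 0.0]
[0.0, -0.0, 0.099, 0.0, 0.0, 0.0, 0.0]
[0.0, -0.0, 0.132, 0.0, 0.0, 0.0, 0.0]
[0.0, -0.0, 0.165, 0.0, 0.0, 0.0, 0.0]
```

Request:
{"method": "drive_tool", "body": {
  "moves": [
    [0, 0, -0.026, 0, 0, 0, 0.74],
    [0, 0, -0.052, 0, 0, 0, 0.74],
    [0, 0, -0.078, 0, 0, 0, 0.7],
    [0, 0, -0.104, 0, 0, 0, 0.5],
    [0, 0, -0.13, 0, 0, 0, 0.3]
  ]
}}

```text
clock: 7.0
tool_pos: [0.8154, 0.0918, 0.5403]
orientation: [0.668, 0.712, -0.158, -0.148]
ft_force: [1.2, -0.1, 0.3]
finger_gap: 0.059
```

Request:
{"method": "drive_tool", "body": {
  "moves": [
    [0, -0.024, 0.014, -2, -2, -8.9, 0.3],
    [0, -0.049, 0.027, -3.9, -3.9, -17.7, 0.3],
    [0, -0.073, 0.041, -5.9, -5.9, -26.6, 0.2],
    [0, -0.098, 0.054, -7.9, -7.9, -35.4, 0.2],
    [0, -0.122, 0.068, -9.8, -9.8, -44.3, 0.2]
  ]
}}

```text
clock: 7.62
tool_pos: [0.6751, 0.083, 0.5297]
orientation: [0.343, 0.932, -0.085, -0.08]
ft_force: [-0.2, 0.1, -0.1]
finger_gap: 0.0682
```

Request:
{"method": "drive_tool", "body": {
  "moves": [
    [0.019, -0.018, 0.008, -2, -2, -8.9, 0.2],
    [0.039, -0.037, 0.016, -3.9, -3.9, -17.7, 0.2],
    [0.058, -0.055, 0.024, -5.9, -5.9, -26.6, 0.2],
    [0.078, -0.074, 0.031, -7.9, -7.9, -35.4, 0.2],
    [0.097, -0.092, 0.039, -9.8, -9.8, -44.3, 0.2]
  ]
}}

```text
clock: 8.25
tool_pos: [0.5364, 0.0741, 0.5205]
orientation: [-0.036, 0.999, 0.001, 0.001]
ft_force: [0.1, -0.8, 0.3]
finger_gap: 0.0684
```

```bash
python3 - <<'E'
from h import *
import cv2
s=monitor.sense();print(s["clock"],s["ft_force"].round(1),s["finger_gap"],s["joint_pos"].round(2))
b=pose([0,0,.365],90);p,R=now();print(p-b[0],(b[1].inv()*R).as_rotvec(degrees=True))
a=cams.snapshot("scene")[65:235,280:480,::-1]
a=cv2.resize(a,None,fx=3.5,fy=3.5,interpolation=cv2.INTER_CUBIC)
cv2.imwrite("pics/s5.png",a)
L=[[.05,.012,.135],[.05,-.012,.135],[-.05,-.012,.135],[-.05,.012,.135],[.066,0,.135],[.078,-.071,.15],[-.078,-.071,.15],[-.078,.071,.15],[.078,.071,.15]]
print(((proj("scene",W(P,L))-[280,65]+.5)*3.5-.5).round(0).tolist())
E
```

```text
8.25 [ 0.1 -0.8  0.3] 0.06843786839273582 [-0.07  0.29  1.49  0.    1.36 -1.71]
[-0.0009375  -0.00032396  0.00047784] [-0.07883638 -0.07366379 -0.34437088]
[[256.0, 459.0], [236.0, 473.0], [163.0, 402.0], [183.0, 388.0], [258.0, 478.0], [206.0, 522.0], [92.0, 407.0], [213.0, 326.0], [328.0, 435.0]]
```

View pics/s5.png

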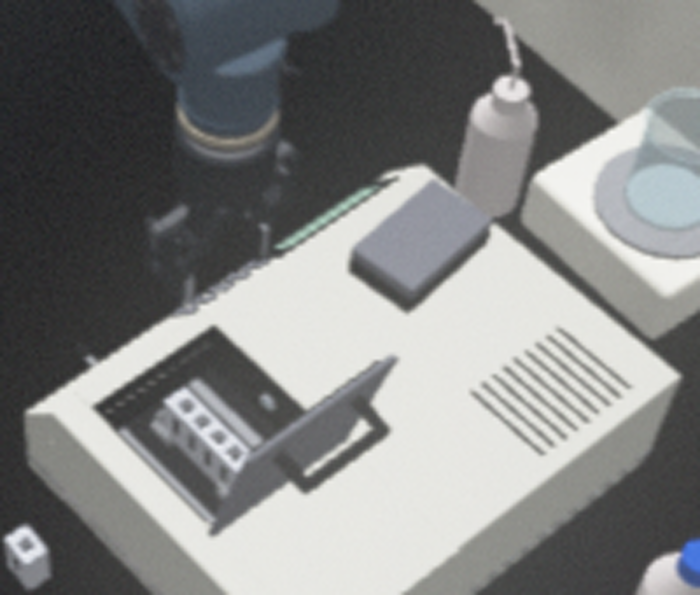

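```bash
python3 - <<'E'
from h import *
b=pose([0,0,.2],90); c=pose([0,0,.113],90)
rel(line(now(),b,5)+line(b,c,4)+[c],.35)
E
```

```text
--
[-0.001, -0.0, 0.033, 0.0, -0.0, 0.1, 0.35]
[-0.002, -0.0, 0.066, 0.1, -0.1, 0.2, 0.35]
[-0.003, -0.0, 0.099, 0.1, -0.1, 0.3, 0.35]
[-0.004, -0.001, 0.132, 0.1, -0.2, 0.4, 0.35]
[-0.005, -0.001, 0.165, 0.2, -0.2, 0.6, 0.35]
--
[0.0, 0.0, 0.022, -0.0, 0.0, 0.0, 0.35]
[0.0, 0.0, 0.043, -0.0, 0.0, 0.0, 0.35]
[0.0, 0.0, 0.065, -0.0, 0.0, 0.0, 0.35]
[0.0, 0.0, 0.087, -0.0, 0.0, 0.0, 0.35]
[0.0, 0.0, 0.087, -0.0, 0.0, 0.0, 0.35]
```

Request:
{"method": "drive_tool", "body": {
  "moves": [
    [-0.001, 0, 0.033, 0, 0, 0.1, 0.35],
    [-0.002, 0, 0.066, 0, 0, 0.2, 0.35],
    [-0.003, 0, 0.099, 0, 0, 0.3, 0.35],
    [-0.003, 0, 0.132, 0, 0, 0.3, 0.35],
    [-0.003, 0, 0.155, 0, 0, 0.3, 0.35]
  ]
}}

```text
clock: 8.93
tool_pos: [0.5406, 0.0743, 0.3638]
orientation: [-0.03, 1.0, 0.0, -0.001]
ft_force: [-0.4, 0.5, -0.1]
finger_gap: 0.0554
```

Request:
{"method": "drive_tool", "body": {
  "moves": [
    [0, 0, 0, 0, 0, 0, 0.35],
    [0, 0, 0, 0, 0, 0, 0.35]
  ]
}}

```text
clock: 9.18
tool_pos: [0.5411, 0.0743, 0.3661]
orientation: [-0.03, 1.0, 0.0, 0.001]
ft_force: [-0.5, -0.2, 0.9]
finger_gap: 0.0554
```

```bash
python3 - <<'E'
from h import *
print(monitor.sense()["clock"],monitor.sense()["finger_gap"])
c=pose([0,0,.113],90)
p,R=now(); print(Ro.from_euler("z",-P[2]).apply(p-c[0]))
rel(line(now(),c,5),.35)
E
```

```text
9.175 0.055350562954647436
[ 0.00380411 -0.0003325   0.09807539]
--
[0.001, 0.0, 0.02, 0.0, 0.0, -0.1, 0.35]
[0.002, 0.0, 0.039, 0.0, 0.0, -0.1, 0.35]
[0.002, 0.0, 0.059, 0.0, 0.0, -0.2, 0.35]
[0.003, 0.0, 0.078, 0.0, 0.1, -0.2, 0.35]
[0.004, 0.0, 0.098, 0.0, 0.1, -0.3, 0.35]
```

Request:
{"method": "drive_tool", "body": {
  "moves": [
    [0.002, 0, 0.02, 0, 0, -0.1, 0.35],
    [0.003, 0, 0.039, 0, 0, -0.1, 0.35],
    [0.004, 0, 0.059, 0, 0, -0.2, 0.35],
    [0.004, 0, 0.078, 0, 0, -0.3, 0.35],
    [0.004, 0, 0.098, 0, 0, -0.3, 0.35]
  ]
}}

```text
clock: 9.8
tool_pos: [0.5375, 0.0741, 0.2683]
orientation: [-0.033, 0.999, 0.0, 0.002]
ft_force: [-0.5, -0.1, 0.1]
finger_gap: 0.0556
```

Request:
{"method": "drive_tool", "body": {
  "moves": [
    [0, 0, 0, 0, 0, 0, 0.35],
    [0, 0, 0, 0, 0, 0, 0.35]
  ]
}}

```text
clock: 10.05
tool_pos: [0.5371, 0.0742, 0.2685]
orientation: [-0.033, 0.999, 0.0, 0.001]
ft_force: [-0.1, 0.5, -0.8]
finger_gap: 0.0557
```

Request:
{"method": "drive_tool", "body": {
  "moves": [
    [0, 0, 0, 0, 0, 0, 0.5],
    [0, 0, 0, 0, 0, 0, 0.6],
    [0, 0, 0, 0, 0, 0, 1],
    [0, 0, 0, 0, 0, 0, 1],
    [0, 0, 0, 0, 0, 0, 1]
  ]
}}

```text
clock: 10.68
tool_pos: [0.5366, 0.0742, 0.2679]
orientation: [-0.033, 0.999, 0.0, 0.0]
ft_force: [-0.8, 0.7, 6.2]
finger_gap: 0.0231
```

```bash
python3 - <<'E'
from h import *
s=monitor.sense();print(s["clock"],s["ft_force"].round(1),s["moment"].round(2),s["finger_gap"])
c=pose([0,0,.113],90)
p,R=now(); print(Ro.from_euler("z",-P[2]).apply(p-c[0]),(c[1].inv()*R).as_rotvec(degrees=True))
E
```

```text
10.675 [-0.8  0.7  6.2] [ 0.1   0.05 -0.05] 0.023057205373831855
[-0.00068276 -0.00013856 -0.00012813] [-0.03233814 -0.04766286 -0.04190124]
```

Request:
{"method": "drive_tool", "body": {
  "moves": [
    [0, 0, -0.008, 0, 0, 0, 1],
    [0, 0, -0.025, 0, 0, 0, 1],
    [0, 0, -0.045, 0, 0, 0, 1],
    [0, 0, -0.065, 0, 0, 0, 1],
    [0, 0, -0.085, 0, 0, 0, 1]
  ]
}}

```text
clock: 11.3
tool_pos: [0.536, 0.0741, 0.3525]
orientation: [-0.033, 0.999, 0.0, -0.001]
ft_force: [-0.6, -0.4, -3.4]
finger_gap: 0.0235
```

Request:
{"method": "drive_tool", "body": {
  "moves": [
    [0.005, 0, -0.015, 0, 0, 0, 1],
    [0.015, 0, -0.02, 0, 0, 0, 1],
    [0.025, 0, -0.02, 0, 0, 0, 1],
    [0.03, 0, -0.02, 0, 0, 0, 1],
    [0.03, 0, -0.02, 0, 0, 0, 1]
  ]
}}

```text
clock: 11.92
tool_pos: [0.5058, 0.0721, 0.3717]
orientation: [-0.033, 0.999, 0.0, -0.001]
ft_force: [0.1, -0.8, -3.1]
finger_gap: 0.0236
```

```bash
python3 - <<'E'
from h import *
import cv2
s=monitor.sense();print(s["clock"],s["ft_force"].round(1),s["moment"].round(2),s["finger_gap"],s["joint_pos"].round(2))
c=pose([-.03,0,.218],90)
p,R=now(); print(Ro.from_euler("z",-P[2]).apply(p-c[0]),(c[1].inv()*R).as_rotvec(degrees=True))
a=cams.snapshot("scene")[65:235,280:480,::-1]
cv2.imwrite("pics/s6.png",cv2.resize(a,None,fx=3.5,fy=3.5,interpolation=cv2.INTER_CUBIC))
E
```

```text
11.925 [ 0.1 -0.8 -3.1] [0.06 0.03 0.03] 0.023557801309487477 [-0.08  0.42  1.75  0.    0.97 -1.71]
[-0.0015555  -0.00021754 -0.0013126 ] [-0.04822113  0.11018972 -0.0414632 ]
```

View pics/s6.png

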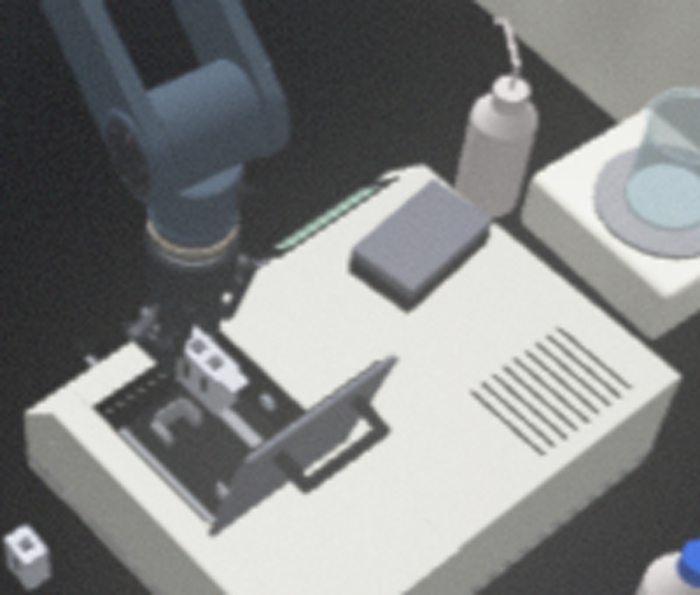

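Request:
{"method": "drive_tool", "body": {
  "moves": [
    [0, 0, 0, 0, 0, 7, 1],
    [0, 0, 0, 0, 0, 16, 1],
    [0, 0, 0, 0, 0, 26, 1],
    [0, 0, 0, 0, 0, 36, 1],
    [0, 0, 0, 0, 0, 46, 1]
  ]
}}

```text
clock: 12.6
tool_pos: [0.5069, 0.0721, 0.372]
orientation: [0.363, 0.932, 0.0, -0.0]
ft_force: [-0.3, 0.1, -2.7]
finger_gap: 0.0234
```

Request:
{"method": "drive_tool", "body": {
  "moves": [
    [0, 0, 0, 0, 0, 10, 1],
    [0, 0, 0, 0, 0, 20, 1],
    [0, 0, 0, 0, 0, 30, 1],
    [0, 0, 0, 0, 0, 40, 1],
    [0, 0, 0, 0, 0, 50, 1]
  ]
}}

```text
clock: 13.22
tool_pos: [0.5069, 0.0721, 0.372]
orientation: [0.723, 0.691, 0.0, -0.0]
ft_force: [-0.3, -0.7, -1.5]
finger_gap: 0.0236
```

Request:
{"method": "drive_tool", "body": {
  "moves": [
    [0, 0, 0, 0, 0, 10, 1],
    [0, 0, 0, 0, 0, 20, 1],
    [0, 0, 0, 0, 0, 30, 1],
    [0, 0, 0, 0, 0, 40, 1],
    [0, 0, 0, 0, 0, 50, 1]
  ]
}}

```text
clock: 13.85
tool_pos: [0.5069, 0.0721, 0.372]
orientation: [0.947, 0.321, 0.0, -0.0]
ft_force: [0.4, -0.1, -2.0]
finger_gap: 0.023
```

Request:
{"method": "drive_tool", "body": {
  "moves": [
    [0, 0, 0, 0, 0, 10, 1],
    [0, 0, 0, 0, 0, 20, 1],
    [0, 0, 0, 0, 0, 28, 1],
    [0, 0, 0, 0, 0, 34, 1],
    [0, 0, 0, 0, 0, 34, 1]
  ]
}}

```text
clock: 14.48
tool_pos: [0.5068, 0.0721, 0.372]
orientation: [0.999, 0.034, -0.0, -0.0]
ft_force: [-0.5, -0.3, -2.3]
finger_gap: 0.0234
```

Request:
{"method": "drive_tool", "body": {
  "moves": [
    [0, 0, 0, 0, 0, 0, 1],
    [0, 0, 0, 0, 0, 0, 1]
  ]
}}

```text
clock: 14.72
tool_pos: [0.5066, 0.0721, 0.3722]
orientation: [0.999, 0.033, -0.0, -0.0]
ft_force: [-0.1, -0.8, -2.7]
finger_gap: 0.0232
```

```bash
python3 - <<'E'
from h import *
s=monitor.sense();print(s["clock"],s["ft_force"].round(1),s["moment"].round(2),s["finger_gap"],s["joint_pos"].round(2))
c=pose([-.03,0,.218],-90)
p,R=now(); print(Ro.from_euler("z",-P[2]).apply(p-c[0]),(c[1].inv()*R).as_rotvec(degrees=True))
rel(line(now(),pose([-0.0007,0,.218],-90),3),1)
E
```

```text
14.725 [-0.1 -0.8 -2.7] [-0.02 -0.   -0.02] 0.023165655878784892 [-0.08  0.42  1.75  0.    0.97  1.43]
[-0.00083177 -0.00028085 -0.0008365 ] [ 0.03346033 -0.01915875 -0.09248209]
--
[0.01, -0.0, -0.0, -0.0, 0.0, 0.0, 1.0]
[0.02, -0.0, -0.001, -0.0, 0.0, 0.1, 1.0]
[0.03, -0.0, -0.001, -0.0, 0.0, 0.1, 1.0]
```

Request:
{"method": "drive_tool", "body": {
  "moves": [
    [0.008, 0, 0, 0, 0, 0, 1],
    [0.02, 0, 0, 0, 0, 0, 1],
    [0.03, 0, 0, 0, 0, 0, 1],
    [0.03, 0, 0, 0, 0, 0, 1],
    [0.03, 0, 0, 0, 0, 0, 1]
  ]
}}

```text
clock: 15.35
tool_pos: [0.5362, 0.0742, 0.372]
orientation: [0.999, 0.033, -0.001, -0.0]
ft_force: [-0.7, -0.1, -2.4]
finger_gap: 0.0235
```

Request:
{"method": "drive_tool", "body": {
  "moves": [
    [0, 0, 0.02, 0, 0, 0, 1],
    [0, 0, 0.04, 0, 0, 0, 1],
    [0, 0, 0.06, 0, 0, 0, 1],
    [0, 0, 0.075, 0, 0, 0, 1],
    [0, 0, 0.08, 0, 0, 0, 1]
  ]
}}

```text
clock: 15.98
tool_pos: [0.536, 0.0742, 0.2913]
orientation: [0.999, 0.033, -0.001, -0.0]
ft_force: [0.3, 0.5, -2.5]
finger_gap: 0.0234
```

Request:
{"method": "drive_tool", "body": {
  "moves": [
    [0, 0, 0, 0, 0, 0, 1],
    [0, 0, 0, 0, 0, 0, 1]
  ]
}}

```text
clock: 16.23
tool_pos: [0.5367, 0.0741, 0.2929]
orientation: [0.999, 0.033, 0.001, -0.0]
ft_force: [0.9, 0.0, -2.5]
finger_gap: 0.0233
```

```bash
python3 - <<'E'
from h import *
import cv2
s=monitor.sense();print(s["clock"],s["ft_force"].round(1),s["moment"].round(2),s["finger_gap"])
c=pose([0,0,.113],-90)
p,R=now(); print(Ro.from_euler("z",-P[2]).apply(p-c[0]),(c[1].inv()*R).as_rotvec(degrees=True))
a=cams.snapshot("scene")[135:225,300:390,::-1]
cv2.imwrite("pics/s7.png",cv2.resize(a,None,fx=6.5,fy=6.5,interpolation=cv2.INTER_CUBIC))
h=[[x,y,z] for z in(.16-.002,) for x in(.05,-.05) for y in(.012,-.012)]
h+=[[-.066,.009,.158],[-.066,-.009,.158]]
print(((proj("scene",W(P,h))-[300,135]+.5)*6.5-.5).round(0).tolist())
E
```

```text
16.225 [ 0.9  0.  -2.5] [0.01 0.01 0.04] 0.023274128677176997
[-0.00059765 -0.00021633  0.02486997] [ 0.02208378  0.06828587 -0.04933948]
[[349.0, 371.0], [310.0, 398.0], [211.0, 238.0], [173.0, 264.0], [185.0, 221.0], [157.0, 240.0]]
```

View pics/s7.png

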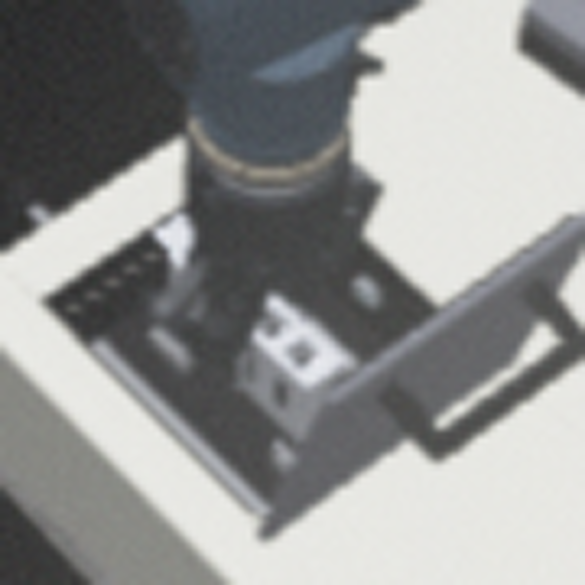

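Request:
{"method": "drive_tool", "body": {
  "moves": [
    [0, 0, 0.004, 0, 0, 0, 1],
    [0, 0, 0.008, 0, 0, 0, 1],
    [0, 0, 0.011, 0, 0, 0, 1],
    [0, 0, 0.014, 0, 0, 0, 1],
    [0, 0, 0.016, 0, 0, 0, 1]
  ]
}}

```text
clock: 16.9
tool_pos: [0.537, 0.0741, 0.2763]
orientation: [0.999, 0.033, 0.001, -0.0]
ft_force: [1.0, 0.2, -0.4]
finger_gap: 0.0234
```

```bash
cat >chk.py <<'E'
from h import *
s=monitor.sense();print(s["clock"],s["ft_force"].round(1),s["moment"].round(2),s["finger_gap"])
c=pose([0,0,.113],-90)
p,R=now(); print(Ro.from_euler("z",-P[2]).apply(p-c[0]),(c[1].inv()*R).as_rotvec(degrees=True))
E
python3 chk.py
```

```text
16.9 [ 1.   0.2 -0.4] [-0.   -0.28  0.  ] 0.02340024974809089
[-0.00031019 -0.00025877  0.00827179] [ 0.02223811  0.09875831 -0.04161948]
```

Request:
{"method": "drive_tool", "body": {
  "moves": [
    [0, 0, 0.002, 0, 0, 0, 1],
    [0, 0, 0.003, 0, 0, 0, 1],
    [0, 0, 0.004, 0, 0, 0, 1],
    [0, 0, 0.005, 0, 0, 0, 1],
    [0, 0, 0.005, 0, 0, 0, 1]
  ]
}}

```text
clock: 17.52
tool_pos: [0.537, 0.0741, 0.2714]
orientation: [0.999, 0.033, 0.001, -0.0]
ft_force: [5.2, -0.4, -0.9]
finger_gap: 0.0236
```

```bash
python3 chk.py
```

```text
17.525 [ 5.2 -0.4 -0.9] [ 0.05 -0.81  0.01] 0.023550225416518456
[-0.00034363 -0.00025908  0.00342646] [ 0.02114347  0.10206111 -0.04345487]
```

Request:
{"method": "drive_tool", "body": {
  "moves": [
    [0.001, 0, 0, 0, 0, 0, 1],
    [0.0015, 0, 0, 0, 0, 0, 1],
    [0.002, 0, 0.001, 0, 0, 0, 1],
    [0.002, 0, 0.002, 0, 0, 0, 1],
    [0.002, 0, 0.003, 0, 0, 0, 1]
  ]
}}

```text
clock: 18.15
tool_pos: [0.5378, 0.0744, 0.2679]
orientation: [0.999, 0.033, -0.001, -0.0]
ft_force: [-0.7, 0.7, 8.0]
finger_gap: 0.0231
```

```bash
python3 chk.py
```

```text
18.15 [-0.7  0.7  8. ] [ 0.07 -0.22 -0.04] 0.023051299754240553
[ 4.49144210e-04 -4.27754696e-05 -1.25313548e-04] [ 0.05291213 -0.14752701 -0.05000497]
```

Request:
{"method": "drive_tool", "body": {
  "moves": [
    [0, 0, 0, 0, 0, 0, 0.7],
    [0, 0, 0, 0, 0, 0, 0.6],
    [0, 0, 0, 0, 0, 0, 0.4],
    [0, 0, 0, 0, 0, 0, 0.35],
    [0, 0, 0, 0, 0, 0, 0.35]
  ]
}}

```text
clock: 18.77
tool_pos: [0.5383, 0.0743, 0.2682]
orientation: [0.999, 0.033, -0.0, -0.0]
ft_force: [0.6, -0.6, 0.0]
finger_gap: 0.0556
```

Request:
{"method": "drive_tool", "body": {
  "moves": [
    [0, 0, -0.015, 0, 0, 0, 0.35],
    [0, 0, -0.04, 0, 0, 0, 0.35],
    [0, 0, -0.07, 0, 0, 0, 0.35],
    [0, 0, -0.1, 0, 0, 0, 0.35],
    [0, 0, -0.13, 0, 0, 0, 0.35]
  ]
}}

```text
clock: 19.4
tool_pos: [0.5382, 0.0743, 0.4003]
orientation: [0.999, 0.033, 0.0, -0.0]
ft_force: [1.2, 0.5, -0.4]
finger_gap: 0.0556
```

Request:
{"method": "drive_tool", "body": {
  "moves": [
    [-0.01, 0, -0.03, 0, 0, 0, 0.35],
    [-0.03, 0, -0.06, 0, 0, 0, 0.35],
    [-0.06, 0, -0.08, 0, 0, 0, 0.35],
    [-0.1, 0, -0.09, 0, 0, 0, 0.35],
    [-0.12, 0, -0.09, 0, 0, 0, 0.35]
  ]
}}

```text
clock: 20.02
tool_pos: [0.4165, 0.0664, 0.49]
orientation: [0.999, 0.033, 0.001, -0.0]
ft_force: [-0.3, 0.1, -0.5]
finger_gap: 0.0557
```

```bash
python3 - <<'E'
from h import *
import cv2
s=monitor.sense();print(s["clock"],s["ft_force"].round(1),s["tool_pos"])
A=cams.snapshot("scene")[:,:,::-1];T=cams.snapshot("top")[:,:,::-1]
z=lambda a,f:cv2.resize(a,None,fx=f,fy=f,interpolation=cv2.INTER_CUBIC)
a=z(A[140:220,300:390],4.4)
b=z(T[130:260,190:350],2.5)[:352,:400]
c=np.zeros((352+200,800,3),np.uint8); c[:a.shape[0],:396]=a[:,:396]; c[:b.shape[0],400:400+b.shape[1]]=b
d=z(A[:, :],.5); c[352:,:320]=d[:200]; d=z(T,.5); c[352:,400:720]=d
cv2.imwrite("pics/s8.png",c)
h=[[.05,.012,.135],[.05,-.012,.135],[-.05,-.012,.135],[-.05,.012,.135],[-.066,.009,.135],[-.066,-.009,.135]]
print(((proj("scene",W(P,h))-[300,140]+.5)*4.4-.5).round(0).tolist())
E
```

```text
20.025 [-0.3  0.1 -0.5] [0.41652145 0.06642961 0.49001694]
[[234.0, 247.0], [208.0, 265.0], [117.0, 175.0], [142.0, 158.0], [125.0, 146.0], [106.0, 159.0]]
```

View pics/s8.png

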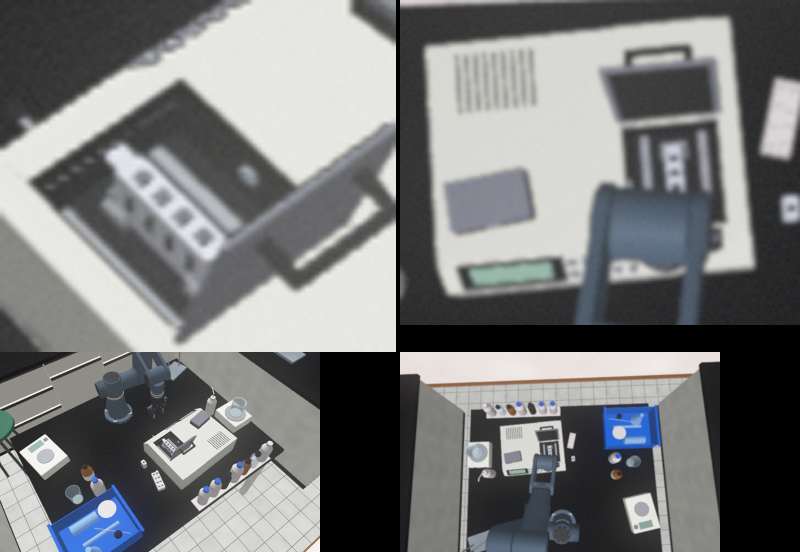

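```bash
python3 -c "
from station import ticket
print(ticket.sign_off())"
```

```text
the job is handed in; nothing more can be done
None
```

The job is done and handed in at about 20 s of the 69 s allowed. I lifted the lid by its bar onto its stop. I then lifted the holder out, turned it 180° above the compartment and set it back with its tab to the front.

- **Lid:** The last pictures show it open, leaning back past upright. While swinging it I met up to 15 N at the bar, because the bar ran a few millimetres off my computed arc. I corrected for that on the way.
- **Holder:** On the way down its front end rubbed the slot, with about 5 N sideways, so I shifted it about 1–2 mm back and it went in. At release the tool was at the same height as when I gripped it in the slot (0.2679 m), with about 8 N from the floor. In the final picture the tab corners are within a pixel of where they should be when fully home and level.
- **Surroundings:** The bystanders looked unmoved in the last pictures, by eye only. The gripper was clear and the force readings were near zero. No check failed at the end.

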